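Draw the bottom steel blank from the stack magazine and clamp it in the magnetic jig

TASK

Draw the bottom steel plate, the one sticking out, out through the slot of the green stack magazine so that the others drop down and stay inside, and lay it flat on a free part of the brass plate and let go of it. Then pick it up again, set it flat in the yellow-cornered nest of the blue magnetic jig and let go, and only then slide the jig's switch fully across to its green mark. Leave everything else on the bench where it is.

Things in the scene. Friction and masses are not known exactly. Their poses are not given: they have to be found in the camera images.
- next_plate: Bottom plate of the stack: flat steel plate 100 x 40 x 8 mm, 0.25 kg, two dark round marks on top; either end may go either way in the nest. Origin: centre of its underside; x along its 100 mm, z up. At the start it lies on the magazine's floor with 28 to 36 mm sticking out of the slot, free air round and 25 mm under that end. Pulling it takes 5 to 20 N.
- plate_2: An identical plate, number 2 from the bottom of the stack; must stay in the magazine, where it drops 8 mm when the bottom plate is out. Origin: centre of its underside; x along its length.
- plate_3: An identical plate, number 3 from the bottom of the stack; must stay in the magazine, where it drops 8 mm when the bottom plate is out. Origin: centre of its underside; x along its length.
- plate_4: An identical plate, number 4 from the bottom of the stack; must stay in the magazine, where it drops 8 mm when the bottom plate is out. Origin: centre of its underside; x along its length.
- magazine: Green fixed stack magazine, 116 (x) x 56 (y) x 62 mm high, on a 4 mm foot (y +-50, x -58 to +70 mm). Shaft inside 104 x 44 mm, floor 25 mm above the bench. Plates come out along its -x through a slot 11.5 mm high, which passes one, not two; one is free when its centre is 108 mm from the origin. Origin: centre of its underside. Stands left or right, the jig on the other side.
- mouth (a point): Middle of the slot's lower edge in the outer face of the magazine's -x end, at floor height (25 mm above the bench); axes as the magazine's.
- brass_plate: Flat brass plate fixed on the bench, 260 (x) x 160 (y) x 4 mm. Origin: centre of its underside. The jar stands somewhere on it.
- brass_top (a point): Centre of the brass plate's upper face, 4 mm above the bench; axes as the brass plate's.
- jig: Blue fixed jig on a base 10 mm thick, x = -170 to +65, y = +-50 mm. Origin: on the bench under the centre of the nest (see nest). A grey switch box 70 (x) x 84 (y) mm, its top 30 mm above the bench, is centred 120 mm from the origin towards -x. Stands left or right.
- nest (a point): Centre of the nest's floor, 25 mm above the bench; axes as the jig's; a seated plate has its origin here, its length along x. Inside 107 x 45 mm. Yellow fences 6 mm thick rise 17 mm above the floor across both ends and along the last 25 mm of each long side; the middle 57 mm of the long sides is open down to the base, for fingers; the floor is 30 mm wide in y.
- switch (a joint): Slide switch of the jig's magnet, flush in the top of the grey box: 0 m = off (towards the red mark), 0.012 m = on (towards the green mark). It moves along the jig's +y. A two-position detent of about 6 N, strongest at either end, holds it; past the middle (0.006 m) it springs on across.
- ridge (a point): Centre of the top of the switch's orange ridge, which moves with the switch: 20 mm (jig x) x 8 mm (jig y) x 7 mm high, standing on the flush slide; its top is 37 mm above the bench, the box's top 30 mm.
- jar: Small glass jar with a red cap, 42 mm across, 55 mm high, standing on the brass plate; not part of the job. Origin: centre of its underside.
- can: Aluminium can with orange band, 54 mm across, 80 mm high, behind the magazine; heavy enough to stay if not touched; not part of the job. Origin at the centre of its underside.
- oil_bottle: White bottle, 50 mm across, 90 mm high, behind the jig; heavy enough to stay if not touched; not part of the job. Origin at the centre of its underside.
- hammer: Hammer 280 mm long lying near the back of the bench; heavy enough to stay if not touched; not part of the job. Origin at the centre of its underside.
- wrench: Wrench 180 mm long lying at the right side; heavy enough to stay if not touched; not part of the job. Origin at the centre of its underside.
- tube_offcut: Square steel tube 220 x 30 x 30 mm lying at the left side; heavy enough to stay if not touched; not part of the job. Origin at the centre of its underside.
- clevis: Steel fork end on a rod, about 135 mm long, lying at the left side; heavy enough to stay if not touched; not part of the job. Origin at the centre of its underside.
There are look-alikes about, which are no part of the job. What is shaped like the plate_4 but orange or pink is not meant.

How it is judged:
By the outcome, as a careful person would: the job done as asked, in the order asked, and still so for the second after the job is handed in, with the robot touching nothing.
It also fails if it takes over 72 s, if anything falls off the work surface, if the arm or the gripper's body presses on something with over 40 N, if the wrist force passes 120 N, or if a joint passes its speed limit or range.

ROBOT

A 7-joint arm with a two-finger parallel gripper is mounted at the origin on the work surface. World frame = base frame: x ahead of the robot, y to its left, z up, the work surface at z = 0. Lengths are in m, angles in rad, forces in N, time in s.
With the tool pointing down it reaches from about 0.4 to 0.85 m from the base axis. Payload 10.4 kg.
Tool frame: the origin (TCP) lies at the very end of the fingers, on their centre line; the grasp point (between the pads) lies 19 mm behind it; x points along the fingers, y is the direction in which the jaws open and shut, and the axes are right-handed (so a half turn about x gives the same grasp; the last joint's range is limited). The gripper opens to 85 mm and grips with 20 to 120 N. Pads are 22 mm wide; open, the fingers measure 114 mm over their backs; the gripper's body (76 mm by 85 mm) begins 54 mm behind the grasp point. The pads swing forward as they close: fully open they stand 13 mm farther back than shut.
Start: joints at [1.218, 0.332, -0.065, 1.46, 0.022, 1.35, -0.088], TCP at [0.202, -0.591, 0.231] pointing down, gripper open.
Joint ranges: [-2.6, 2.6], [-0.5, 2.12], [-1.47, 1.34], [0.16, 2.42], [-1.27, 4.41], [0.06, 2.06], [-2.6, 2.6]. Speed limits (rad/s): [2.22, 2.22, 2.79, 2.79, 3.14, 3.14, 3.14].

INTERFACE

Orientations are given as a rotation vector (axis times angle).
In Python, from bench import ctrl, planner, readout, imaging gives the robot as it stands. Calls block until the motion is done:
- ctrl.reach(position, orientation): joint-space move of the TCP to a pose.
- ctrl.movel(position, velocity=0.15, rotation=None, force_limit=None): straight line of the TCP; rotation=None keeps the orientation; velocity is the mean speed in m/s. With force_limit (N) it stops when the force on the tool has changed by that much, and returns True; else False.
- ctrl.move_joints(angles): joint-space move.
- ctrl.let_go() and ctrl.grasp(grasp_force=None): open the fingers fully, or close them until they stop; grasp_force is the grip in N (None keeps the last).
- ctrl.pause(seconds).
- planner.ik(position, orientation): joint angles nearest the present ones, or None.
- readout.observe(): the state.
- imaging.grab_frame(name): name is "scene" or "top" or "wrist"; returns the picture (400x640x3 uint8, red, green, blue); there is no depth.
- imaging.camera_info(name): a dict with "K" (3x3 intrinsics, pixels), "k1" (the pictures are not rectified: a ray, as slopes to the right and down, at radius r is drawn at 1 + k1 r^2 times it, then the intrinsics apply), "T" (4x4, takes a point from camera to world coordinates). Camera axes: x right, y down, z forward; pixel columns grow to the right and rows downward; lengths in m; the calibration is good to about 2 mm. A picture is of the moment at which its call begins: read the wrist's pose just before it. camera_info takes no time and is no camera call; for the wrist camera it gives the pose at the moment of the call.
A pose or a line that the arm cannot do raises ctrl.IKError and nothing moves.
- ctrl.finish_job(): hands the job in, once; it reports no verdict.
The state is a dict: "clock": time; "q": joint angles; "dq": joint speeds; "joint_efforts": joint torques, N m; "tcp_pos": TCP position; "orientation": TCP orientation; "force": force on the tool from outside, world axes, zero at the start; "moment": the same for the moment, N m; "gripper_width": finger opening in m.
Only numpy, scipy, OpenCV 4.12 (cv2) and the standard library are available. Lean on these libraries where they do the work, as an engineer would, in place of code of your own. Each camera call takes 0.05 s, during which the arm holds its last target.

## Working session

There is one attempt and no reset: what is moved stays moved. The work goes in short steps, each a Python script; the robot and the scene stay as the last script left them, time stands still between calls to the robot, and variables do not carry over. Pictures are saved under pics/ and viewed, and the job is handed in when it is done.

```bash
ls; mkdir -p pics; python3 - <<'E'
from bench import ctrl, planner, readout, imaging
import cv2
s=readout.observe();print(s)
for n in ["scene","top","wrist"]:
    c=imaging.camera_info(n);print(n,c)
    f=imaging.grab_frame(n);cv2.imwrite(f"pics/{n}0.png",f[:,:,::-1])
E
```

```text
pics
{'clock': 0.0, 'q': array([ 1.21838642,  0.33288782, -0.06471188,  1.46096634,  0.02158861,
        1.34990753, -0.0885314 ]), 'dq': array([-0.00060116, -0.0030451 , -0.00050281, -0.00099742,  0.00244951,
        0.00027462,  0.00106111]), 'joint_efforts': array([-3.12853138e-05, -6.25450087e+01,  4.93052183e-02, -3.91589999e+01,
        1.62690767e-02,  1.01172557e-02, -6.07309062e-05]), 'tcp_pos': array([ 0.20229216, -0.59094371,  0.23049406]), 'orientation': array([ 2.04311046,  0.34155202, -2.04372271]), 'force': array([-0.0928575 ,  0.01283002,  0.41978525]), 'moment': array([-0.03596237,  0.02708504,  0.00416675]), 'gripper_width': 0.08507046555416943}
scene {'K': array([[441.32534918,   0.        , 318.16837256],
       [  0.        , 441.32534918, 197.33964531],
       [  0.        ,   0.        ,   1.        ]]), 'k1': -0.014321141172228524, 'T': array([[-0.85778615,  0.37521761, -0.35130422,  0.98951255],
       [ 0.51361259,  0.5989316 , -0.61439649,  0.74657213],
       [-0.02012519, -0.70745507, -0.70647172,  0.93075934],
       [ 0.        ,  0.        ,  0.       
[... 209 characters left out ...]
247, 'T': array([[ 0.02338889, -0.99655544,  0.07956262,  0.4542037 ],
       [-0.99959858, -0.02458453, -0.01408129,  0.00883722],
       [ 0.0159888 , -0.07920133, -0.99673041,  1.32338061],
       [ 0.        ,  0.        ,  0.        ,  1.        ]])}
wrist {'K': array([[350.05227275,   0.        , 312.71352953],
       [  0.        , 350.05227275, 196.75933925],
       [  0.        ,   0.        ,   1.        ]]), 'k1': -0.0486640072145086, 'T': array([[ 0.32488087, -0.90733024, -0.26684125,  0.27083365],
       [-0.9457527 , -0.31229612, -0.08957103, -0.56849982],
       [-0.00206298,  0.28146575, -0.95956906,  0.37302493],
       [ 0.        ,  0.        ,  0.        ,  1.        ]])}
```

View pics/scene0.png

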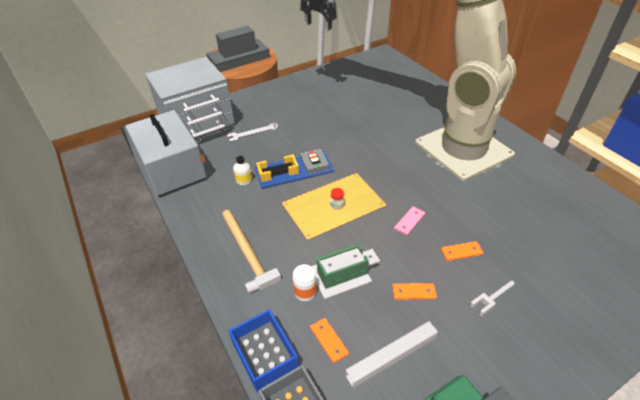

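View pics/top0.png

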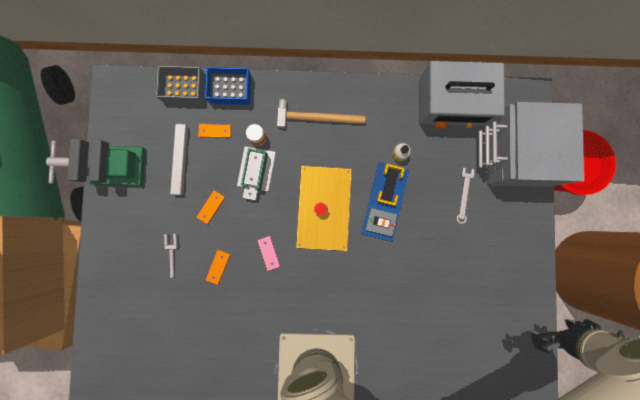

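View pics/wrist0.png

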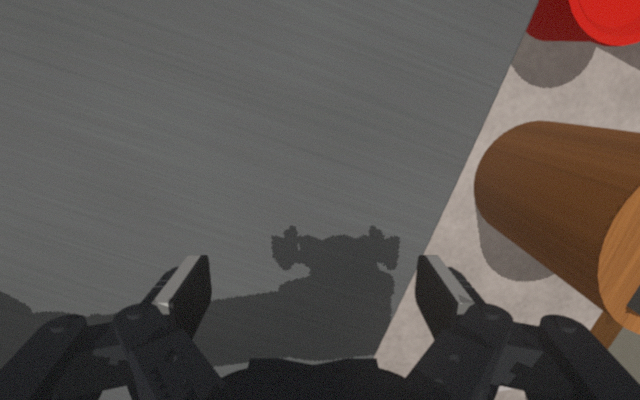

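```bash
cat > h.py <<'E'
from bench import ctrl, planner, readout, imaging
import numpy as np, cv2
from scipy.spatial.transform import Rotation as Ro
def ray(c,uv):
    uv=np.asarray(uv,float).reshape(-1,1,2)
    d=np.array([c['k1'],0,0,0,0.])
    n=cv2.undistortPoints(uv,c['K'],d)[:,0]
    D=np.c_[n,np.ones(len(n))]@c['T'][:3,:3].T
    return c['T'][:3,3],D
def onz(c,uv,z):
    o,D=ray(c,uv); return o+D*((z-o[2])/D[:,2])[:,None]
def tri(c1,u1,c2,u2):
    out=[]
    for a,b in zip(np.reshape(u1,(-1,2)),np.reshape(u2,(-1,2))):
        o1,D1=ray(c1,a);o2,D2=ray(c2,b);D1=D1[0];D2=D2[0]
        A=np.c_[D1,-D2];t=np.linalg.lstsq(A,o2-o1,rcond=None)[0]
        p,q=o1+t[0]*D1,o2+t[1]*D2
        out.append(np.r_[(p+q)/2,np.linalg.norm(p-q)])
    return np.array(out)
def proj(c,P):
    T=np.linalg.inv(c['T']);r=cv2.Rodrigues(T[:3,:3])[0]
    return cv2.projectPoints(np.asarray(P,float).reshape(-1,1,3),r,T[:3,3],c['K'],np.array([c['k1'],0,0,0,0.]))[0][:,0]
def rv(a):  # tool down, jaw axis y at yaw a
    X=np.array([0,0,-1.]);Y=np.array([np.cos(a),np.sin(a),0]);Z=np.cross(X,Y)
    return Ro.from_matrix(np.c_[X,Y,Z]).as_rotvec()
def yaw():
    R=Ro.from_rotvec(readout.observe()['orientation']).as_matrix();return np.arctan2(R[1,1],R[0,1])
def snap(name,tag,crop=None,scale=1):
    c=imaging.camera_info(name);f=imaging.grab_frame(name)[:,:,::-1].copy()
    cv2.imwrite(f'pics/{tag}.png',f); np.save(f'pics/{tag}.npy',c,allow_pickle=True)
    return c,f
def load(tag): return np.load(f'pics/{tag}.npy',allow_pickle=True).item(),cv2.imread(f'pics/{tag}.png')
E
python3 - <<'E'
from h import *
print(yaw())
R=Ro.from_rotvec(readout.observe()['orientation']).as_matrix();c=imaging.camera_info('wrist')
print("cam in tool",R.T@(c['T'][:3,3]-readout.observe()['tcp_pos']),R.T@c['T'][:3,:3])
c=imaging.camera_info('top')
print(onz(c,[[252,190],[260,150]],.033), onz(c,[[390,187]],.03),onz(c,[[382,223]],.035),onz(c,[[298,248],[302,166],[352,168],[347,250]],.004),onz(c,[[321,210]],.059))
f=cv2.imread('pics/top0.png')
cv2.imwrite('pics/t0a.png',cv2.resize(f[110:260,225:425],None,fx=4,fy=4,interpolation=cv2.INTER_CUBIC))
for a in (np.pi/2,-np.pi/2):
  for p in ([.55,.22,.2],[.53,-.19,.2],[.44,.22,.1]):
    print(a,p,planner.ik(p,rv(a)))
E
```

```text
-1.2410093908401478
cam in tool [-0.14244463  0.00070926 -0.07211099] [[ 7.95081440e-04 -2.81421546e-01  9.59583911e-01]
 [ 9.99999082e-01  1.27627879e-03 -4.54268100e-04]
 [-1.09685576e-03  9.59583391e-01  2.81422302e-01]]
[[0.54988296 0.21230578 0.033     ]
 [0.67556637 0.19205161 0.033     ]] [[ 0.5700688  -0.21617417  0.03      ]] [[ 0.45751584 -0.19176019  0.035     ]] [[ 0.37330409  0.06634573  0.004     ]
 [ 0.63256189  0.06094087  0.004     ]
 [ 0.63021133 -0.09854697  0.004     ]
 [ 0.37052408 -0.0875063   0.004     ]] [[ 0.49237252 -0.00240742  0.059     ]]
1.5707963267948966 [0.55, 0.22, 0.2] [ 0.4666004   0.61959662 -1.30016858  1.5484692   0.60031175  1.43333374
  0.70150242]
1.5707963267948966 [0.53, -0.19, 0.2] [ 0.82964502  0.28425273 -0.66922958  1.64335041  0.1827476   1.27766427
  1.69769017]
1.5707963267948966 [0.44, 0.22, 0.1] [ 0.47069992  0.39725983 -1.17931461  1.91442957  0.4119366   1.10440612
  0.69759345]
-1.5707963267948966 [0.55, 0.22, 0.2] [ 0.28690674  0.4400812  -0.96247229  1.55598931  0.36743541  1.33867649
 -2.28696554]
-1.5707963267948966 [0.53, -0.19, 0.2] [ 0.63157783  0.24665521 -0.42884194  1.65355579  0.10668252  1.26457748
 -1.38882679]
-1.5707963267948966 [0.44, 0.22, 0.1] [ 0.49043329  0.41488224 -1.20848008  1.91384396  0.4337442   1.11255922
 -2.46057281]
```

View pics/t0a.png

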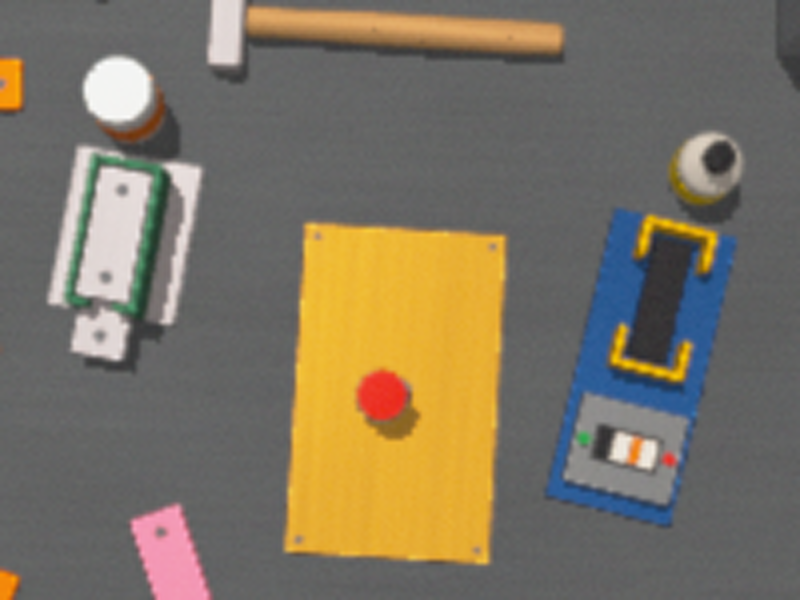

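```bash
python3 - <<'E'
from h import *
a=np.pi/2-0.16
for p in ([.54,.20,.19],[.55,.21,.0245],[.46,.23,.0245],[.46,.23,.1],[.57,-.02,.1],[.57,-.02,.004],[.57,-.216,.03]):
    print(p,planner.ik(p,rv(a)))
ctrl.reach([.53,.215,.19],rv(a)); print(readout.observe()['q'],readout.observe()['clock'])
snap('wrist','m1')
ctrl.movel([.50,.22,.13]); snap('wrist','m2'); print(readout.observe()['clock'])
E
```

```text
[0.54, 0.2, 0.19] [ 0.49614856  0.54239559 -1.23622313  1.60615356  0.5208142   1.36977587
  0.60768838]
[0.55, 0.21, 0.0245] [ 0.28311729  0.65750133 -0.94022634  1.72504713  0.59662592  1.07280368
  0.55438212]
[0.46, 0.23, 0.0245] [ 0.37964416  0.59986182 -1.1245725   1.9150947   0.63253979  1.03800678
  0.38850219]
[0.46, 0.23, 0.1] [ 0.4578471   0.48942761 -1.21139472  1.85917502  0.50338229  1.14885668
  0.47848835]
[0.57, -0.02, 0.1] [ 0.62056574  0.44800449 -0.81798889  1.72681168  0.35823374  1.12341667
  1.10472891]
[0.57, -0.02, 0.004] [ 0.5538862   0.56882925 -0.73928833  1.79101159  0.4585201   0.96129126
  1.03423819]
[0.57, -0.216, 0.03] [ 0.75532725  0.56076712 -0.5995773   1.67699903  0.36073819  1.01647688
  1.44539347]
[ 0.50135735  0.57177064 -1.29555091  1.61515671  0.55849143  1.38588046
  0.54904248] 3.2083
3.9083
```

View pics/m1.png

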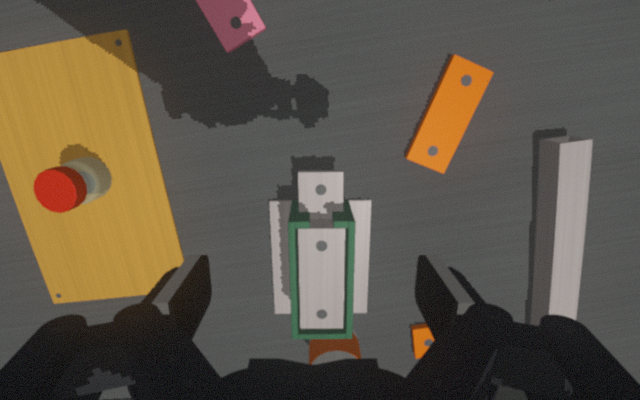

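View pics/m2.png

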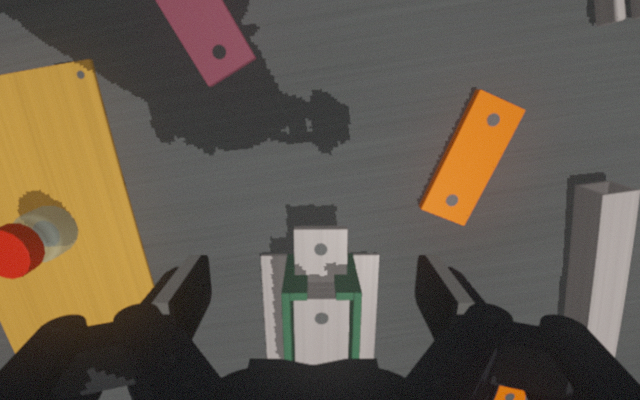

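```bash
python3 - <<'E'
from h import *
for t,box in (('m1',(285,160,70,60)),('m2',(280,215,85,75))):
    c,f=load(t);x,y,w,h=box
    cv2.imwrite(f'pics/{t}z.png',cv2.resize(f[y:y+h,x:x+w],None,fx=8,fy=8,interpolation=cv2.INTER_NEAREST))
    g=f[:,:,1]
    print(t);
    for r in ([176,180,184,190,196,200] if t=='m1' else [232,238,244,250,256,262]): print(r,g[r,x:x+w:1].tolist())
E
```

```text
m1
176 [86, 83, 92, 92, 87, 89, 86, 71, 62, 58, 55, 55, 87, 148, 169, 168, 171, 171, 171, 171, 170, 171, 172, 172, 174, 174, 175, 173, 176, 172, 175, 171, 172, 173, 171, 171, 170, 175, 174, 178, 176, 175, 176, 175, 177, 177, 177, 177, 175, 176, 173, 177, 177, 179, 181, 182, 180, 175, 142, 97, 91, 89, 89, 89, 91, 89, 87, 90, 87, 87]
180 [88, 86, 87, 89, 87, 85, 80, 65, 62, 60, 56, 57, 93, 150, 167, 168, 167, 170, 172, 169, 170, 169, 171, 173, 174, 176, 175, 175, 174, 173, 174, 172, 171, 172, 171, 171, 172, 173, 175, 176, 176, 174, 176, 176, 177, 178, 178, 175, 175, 173, 175, 177, 180, 180, 180, 178, 180, 175, 138, 103, 88, 87, 91, 87, 90, 95, 94, 87, 94, 90]
184 [85, 87, 85, 83, 91, 85, 70, 62, 60, 61, 57, 57, 91, 140, 165, 168, 170, 168, 172, 168, 168, 169, 172, 175, 174, 175, 176, 173, 173, 172, 173, 172, 167, 155, 140, 138, 140, 144, 159, 169, 174, 175, 177, 175, 177, 175, 177, 176, 175, 175, 175, 178, 177, 181, 180, 179, 182, 174, 131, 93, 94, 96, 92, 90, 91, 94, 91, 94, 86, 92]
190 [57, 51, 58, 53, 63, 58, 57, 61, 58, 62, 67, 57, 74, 120, 159, 168, 169, 168, 170, 169, 167, 169, 1
[... 2640 characters left out ...]
 178, 179, 180, 179, 179, 180, 182, 180, 179, 178, 179, 176, 173, 170, 170, 175, 181, 181, 181, 183, 180, 182, 185, 181, 183, 183, 183, 182, 180, 179, 177, 183, 180, 184, 182, 184, 185, 186, 188, 178, 127, 78, 65, 70, 63, 90, 137, 172, 180, 181, 178, 178, 178, 176, 177, 180, 183, 184]
262 [107, 109, 106, 106, 105, 99, 80, 65, 65, 63, 69, 65, 68, 74, 125, 165, 177, 177, 173, 174, 179, 176, 176, 175, 174, 176, 178, 180, 178, 179, 179, 181, 181, 178, 178, 179, 177, 180, 177, 175, 178, 178, 178, 179, 180, 176, 174, 173, 175, 176, 176, 175, 170, 153, 140, 146, 169, 179, 182, 182, 183, 184, 183, 182, 185, 185, 175, 124, 74, 65, 68, 68, 68, 73, 116, 171, 181, 184, 178, 178, 179, 181, 184, 187, 187]
```

View pics/m1z.png

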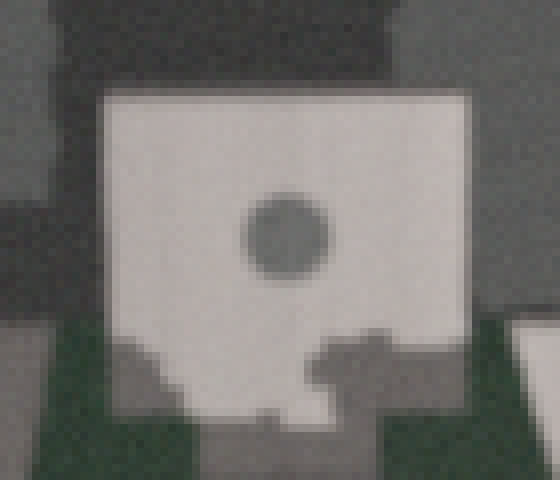

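View pics/m2z.png

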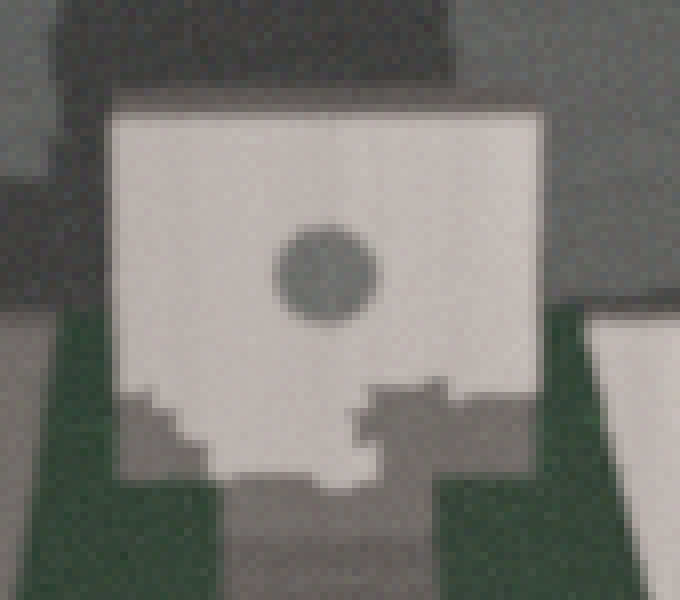

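```bash
python3 - <<'E'
from h import *
c1,_=load('m1');c2,_=load('m2')
u1=[[320.25,189.1],[297.5,171.6],[343.25,171.6],[298.25,211.5],[343.25,211.5]]
u2=[[320.4,248.75],[293.75,229],[347.25,229],[280+118/8-.5,215+478/8-.5],[280+536/8-.5,215+478/8-.5]]
P=tri(c1,u1,c2,u2);print(P.round(4))
for c,u in((c1,u1),(c2,u2)):
    print(onz(c,u,.033).round(4))
    # plate side edges yaw from long lines
    q=onz(c,u,.033);d1=q[3]-q[1];d2=q[4]-q[2];print([np.degrees(np.arctan2(d[1],d[0])) for d in(d1,d2)], q[2]-q[1])
print(np.degrees(yaw())-90)
# stack marks in shaft
for c,m in ((c1,[[321.5,245.5],[322,314]]),):
    q=onz(c,m,.057);print(q);d=q[1]-q[0];print(np.degrees(np.arctan2(d[1],d[0])),np.linalg.norm(d))
E
```

```text
[[5.413e-01 2.191e-01 3.290e-02 2.000e-04]
 [5.225e-01 2.021e-01 3.270e-02 4.000e-04]
 [5.289e-01 2.412e-01 3.270e-02 2.000e-04]
 [5.581e-01 1.965e-01 3.510e-02 1.000e-04]
 [5.646e-01 2.360e-01 3.490e-02 5.000e-04]]
[[0.5413 0.219  0.033 ]
 [0.5224 0.2019 0.033 ]
 [0.5288 0.2413 0.033 ]
 [0.5587 0.1962 0.033 ]
 [0.5653 0.2363 0.033 ]]
[np.float64(-8.844701216623026), np.float64(-7.80326003599466)] [0.00638468 0.03942534 0.        ]
[[0.5413 0.2192 0.033 ]
 [0.5225 0.2023 0.033 ]
 [0.5288 0.2411 0.033 ]
 [0.5592 0.1962 0.033 ]
 [0.5656 0.2357 0.033 ]]
[np.float64(-9.455344083094378), np.float64(-8.334772112270029)] [6.26547124e-03 3.88338079e-02 5.55111512e-17]
-9.202480141154254
[[0.58429218 0.21289376 0.057     ]
 [0.65183791 0.20293955 0.057     ]]
-8.38333896982561 0.06827526448693096
```

```bash
python3 - <<'E'
from h import *
th=np.radians(-8.8);d=np.array([np.cos(th),np.sin(th),0]);a=np.pi/2+th
p=np.array([.5257,.2217,0])+.015*d
ctrl.reach(p+[0,0,.10],rv(a))
ctrl.movel(p+[0,0,.0245],velocity=.08,force_limit=8)
s=readout.observe();print(s['tcp_pos'],s['force'],s['clock'])
ctrl.grasp(80)
s=readout.observe();print(s['tcp_pos'],s['force'],s['gripper_width'],s['clock'])
snap('wrist','g1')
q=p-.08*d
for k in (.02,.08):
    ctrl.movel(p-k*d+[0,0,.0245],velocity=.05)
    s=readout.observe();print(s['tcp_pos'],s['force'],s['moment'],s['gripper_width'],s['clock'])
snap('wrist','g2');snap('scene','g2s')
E
```

```text
[0.5408321  0.21963029 0.02501646] [-0.42370373  0.87230827 -0.95027695] 5.3167
[0.54074995 0.21949596 0.02527297] [-2.4210428  -1.51612772  6.84314384] 0.03756904522269289 5.8417
[0.52260301 0.22195698 0.02527388] [ 4.96471919 -2.53726885  2.43793436] [-0.33637412 -1.19483829 -0.00719814] 0.037146147287442366 6.4417
[0.46170465 0.23156501 0.02448171] [-0.40374209 -0.00632097 -2.70576103] [-0.00712496  0.13598073 -0.0044387 ] 0.03712936275054486 7.7917
```

View pics/g2.png

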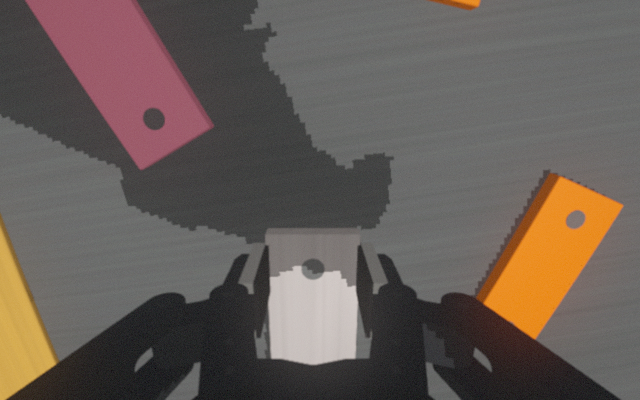

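View pics/g2s.png

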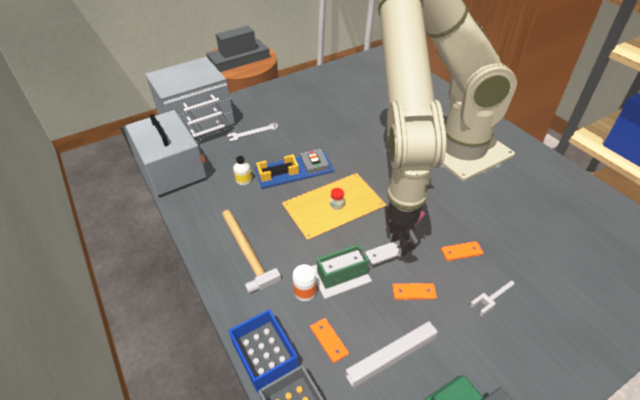

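```bash
python3 - <<'E'
from h import *
s=readout.observe();p=s['tcp_pos'];
ctrl.movel([p[0],p[1],.13],velocity=.15)
t=np.array([.588,.02,0])
a=np.radians(-1.5)
print(planner.ik(t+[0,0,.10],rv(a)))
ctrl.reach(t+[0,0,.10],rv(a))
s=readout.observe();print(s['q'],s['tcp_pos'],s['force'],s['moment'],s['gripper_width'],s['clock'])
snap('wrist','b1');snap('scene','b1s');snap('top','b1t')
E
```

```text
[ 0.62839768  0.54315976 -0.95337756  1.67439915  0.47445827  1.17434558
 -0.47195505]
[ 0.62733675  0.54371616 -0.95501712  1.67555644  0.47419052  1.17423343
 -0.47036654] [0.58729282 0.02177957 0.09960257] [-0.71095618  0.99021772 -1.83982571] [ 0.14674278 -0.03046407  0.00671585] 0.037065402978104865 9.7167
```

View pics/b1.png

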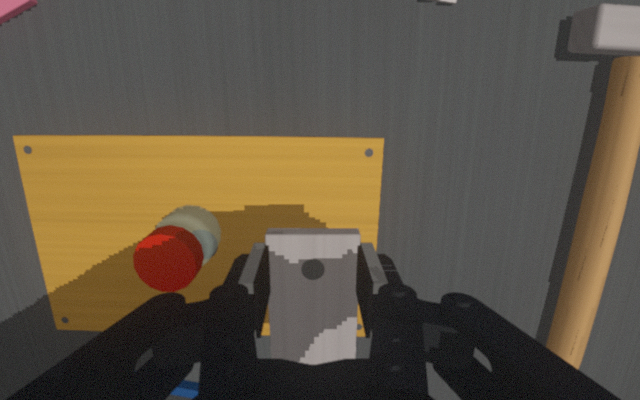

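View pics/b1s.png

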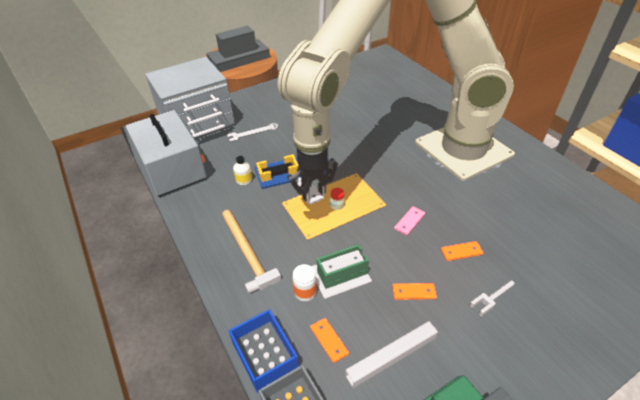

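View pics/b1t.png

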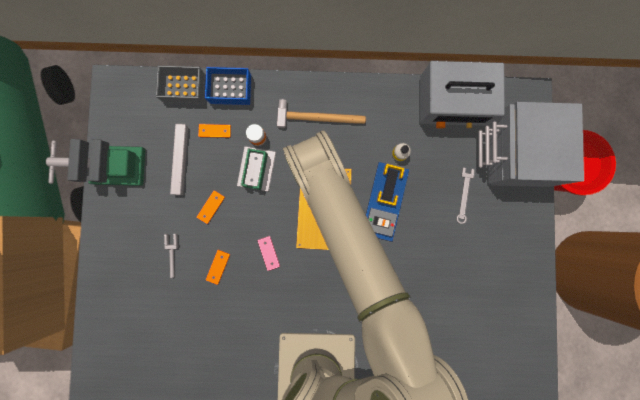

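```bash
python3 - <<'E'
from h import *
print(ctrl.movel([.593,.02,.02],velocity=.1))
print(ctrl.movel([.593,.02,.0045],velocity=.02,force_limit=6))
s=readout.observe();print(s['tcp_pos'],s['force'],s['moment'],s['clock'])
snap('scene','b2s')
ctrl.let_go()
s=readout.observe();print(s['tcp_pos'],s['force'],s['gripper_width'],s['clock'])
ctrl.movel([.593,.02,.16],velocity=.15)
snap('wrist','b3');
ctrl.movel([.593,.06,.16],velocity=.15)
snap('wrist','b4');print(readout.observe()['clock'])
E
```

```text
False
False
[0.59306056 0.02003299 0.00456632] [ 0.26436839  0.49284952 -1.19073235] [ 0.06459796  0.11400624 -0.06142152] 11.7417
[0.59305687 0.01997471 0.00454926] [0.31183341 0.21786063 0.21875658] 0.08558577787239442 12.325
14.025
```

View pics/b3.png

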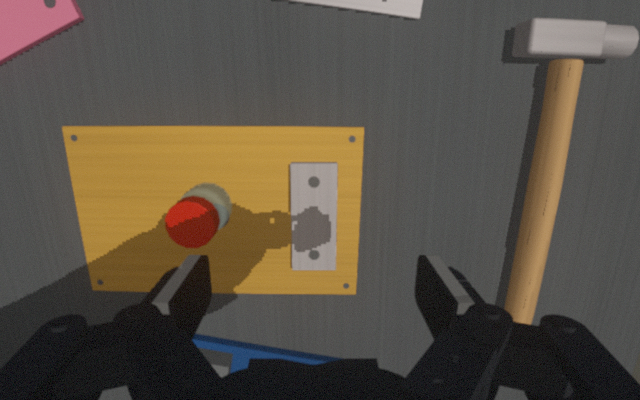

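View pics/b4.png

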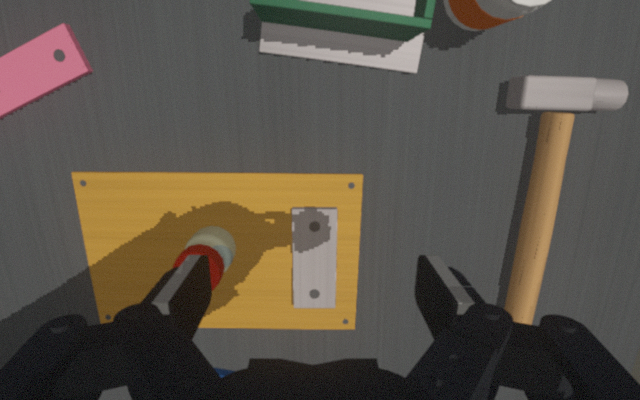

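```bash
python3 - <<'E'
from h import *
out=[]
for t,b in (('b3',(284,156,60,122)),('b4',(284,200,60,122))):
    c,f=load(t);x,y,w,h=b
    out.append(cv2.resize(f[y:y+h,x:x+w],None,fx=4,fy=4,interpolation=cv2.INTER_NEAREST))
cv2.imwrite('pics/bz.png',np.hstack(out))
E
```

```text
(no output)
```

View pics/bz.png

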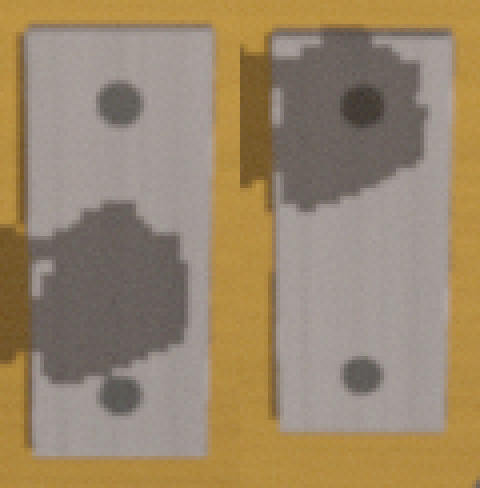

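```bash
python3 - <<'E'
from h import *
def Z(o,pts): return [[o[0]+x/4-.5,o[1]+y/4-.5] for x,y in pts]
c1,_=load('b3');c2,_=load('b4')
u1=Z((284,156),[(120,104),(120,395),(28,28),(213,28),(33,456),(208,456)])
u2=Z((284,200),[(122,107),(121,376),(33,35),(212,35),(38,431),(205,431)])
print(tri(c1,u1,c2,u2).round(4))
for c,u in((c1,u1),(c2,u2)):
    q=onz(c,u,.012);print(q.round(4).tolist(),q[:2].mean(0),q[2:].mean(0),np.degrees(np.arctan2(*(q[1]-q[0])[[1,0]])),np.linalg.norm(q[1]-q[0]))
a=np.pi/2-.21
ctrl.reach([.53,-.205,.19],rv(a));snap('wrist','j1')
ctrl.movel([.49,-.195,.15]);snap('wrist','j2');print(readout.observe()['clock'])
E
```

```text
[[ 5.937e-01  2.000e-02  1.310e-02  1.000e-04]
 [ 5.920e-01 -4.750e-02  1.330e-02  2.000e-04]
 [ 5.746e-01  3.630e-02  1.050e-02  3.000e-04]
 [ 6.137e-01  3.530e-02  1.020e-02  0.000e+00]
 [ 5.716e-01 -6.360e-02  1.090e-02  0.000e+00]
 [ 6.119e-01 -6.470e-02  1.060e-02  3.000e-04]]
[[0.5937, 0.0197, 0.012], [0.5921, -0.0481, 0.012], [0.5749, 0.0366, 0.012], [0.6136, 0.0356, 0.012], [0.5717, -0.063, 0.012], [0.6119, -0.064, 0.012]] [ 0.59291726 -0.01417165  0.012     ] [ 0.59303787 -0.01368301  0.012     ] -91.40132810075136 0.06781503622813288
[[0.5936, 0.0196, 0.012], [0.5919, -0.0482, 0.012], [0.5746, 0.0368, 0.012], [0.6136, 0.0359, 0.012], [0.5717, -0.0628, 0.012], [0.6116, -0.0638, 0.012]] [ 0.59275457 -0.01433629  0.012     ] [ 0.59288664 -0.01348193  0.012     ] -91.48498092065195 0.06784730027655268
16.225
```

View pics/j1.png

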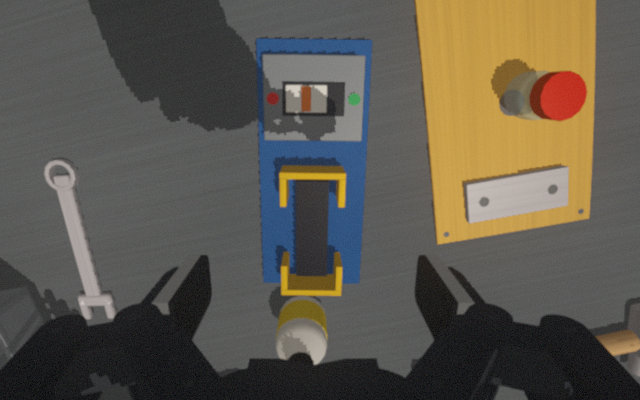

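View pics/j2.png

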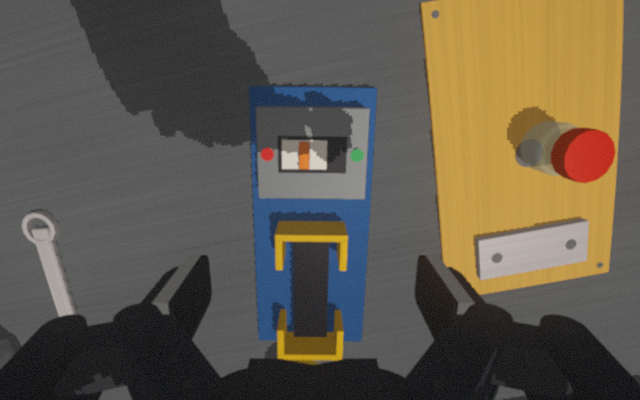

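```bash
python3 - <<'E'
from h import *
out=[]
for t,b in (('j1',(265,155,95,150)),('j2',(262,210,95,150))):
    c,f=load(t);x,y,w,h=b
    out.append(cv2.resize(f[y:y+h,x:x+w],None,fx=4,fy=4,interpolation=cv2.INTER_NEAREST))
cv2.imwrite('pics/jz.png',np.hstack(out))
out=[]
for t,b in (('j1',(255,30,125,120)),('j2',(250,80,125,120))):
    c,f=load(t);x,y,w,h=b
    out.append(cv2.resize(f[y:y+h,x:x+w],None,fx=3,fy=3,interpolation=cv2.INTER_NEAREST))
cv2.imwrite('pics/jzs.png',np.hstack(out))
E
```

```text
(no output)
```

View pics/jz.png

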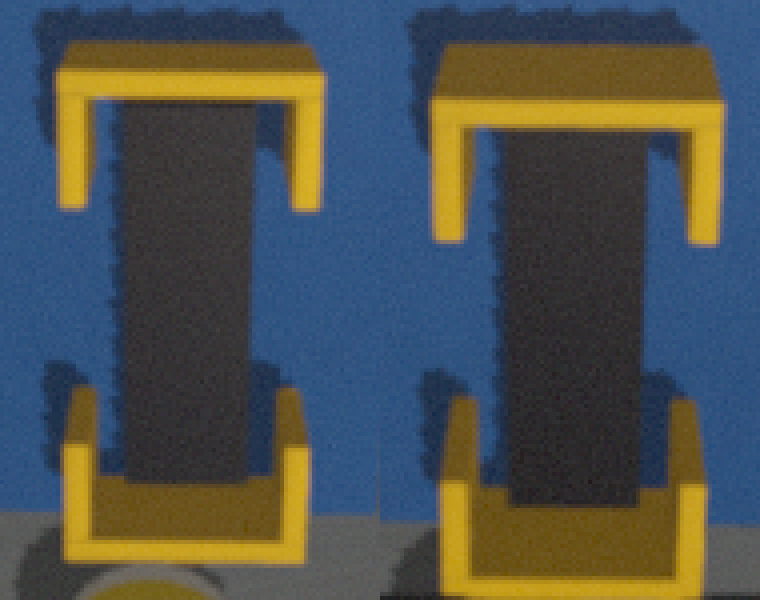

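View pics/jzs.png

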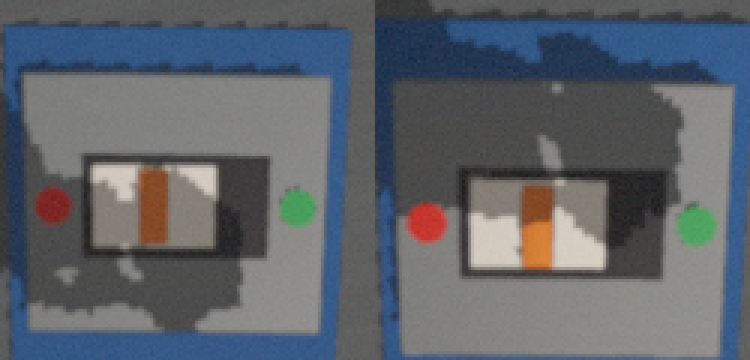

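```bash
python3 - <<'E'
from h import *
def Z(o,pts,k): return [[o[0]+x/k-.5,o[1]+y/k-.5] for x,y in pts]
c1,_=load('j1');c2,_=load('j2')
u1=Z((265,155),[(88,99),(292,99),(91,540),(281,540),(56,70),(326,72)],4)
u2=Z((262,210),[(84,129),(312,130),(90,577),(298,577),(51,100),(345,102)],4)
print(tri(c1,u1,c2,u2).round(4))
for c,u in((c1,u1),(c2,u2)):
    q=onz(c,u,.042)
    for i,j in((0,2),(1,3),(1,0),(3,2)):
        d=q[j]-q[i];print(round(np.degrees(np.arctan2(d[1],d[0])),2),np.linalg.norm(d).round(4))
    print('ctr',q[:4].mean(0).round(4))
u1=Z((265,155),[(124,484),(247,484)],4);u2=Z((262,210),[(128,506),(258,506)],4)
print('floor end',tri(c1,u1,c2,u2).round(4))
s1=Z((255,30),[(153,206),(53,205),(297,208)],3);s2=Z((250,80),[(162,227),(52,222),(321,226)],3)
print(tri(c1,s1,c2,s2).round(4))
for c,s in((c1,s1),(c2,s2)): print(onz(c,s[:1],.037).round(4),onz(c,s[1:],.030).round(4).tolist())
E
```

```text
[[ 5.243e-01 -2.264e-01  4.180e-02  2.000e-04]
 [ 5.332e-01 -1.834e-01  4.280e-02  7.000e-04]
 [ 6.292e-01 -2.504e-01  4.020e-02  1.000e-04]
 [ 6.387e-01 -2.061e-01  4.010e-02  6.000e-04]
 [ 5.166e-01 -2.312e-01  4.290e-02  3.000e-04]
 [ 5.289e-01 -1.757e-01  4.280e-02  2.000e-04]]
-12.86 0.1065
-12.2 0.1065
-102.01 0.0435
-102.01 0.0447
ctr [ 0.5808 -0.2166  0.042 ]
-12.8 0.1061
-12.27 0.1059
-102.26 0.0443
-101.98 0.0453
ctr [ 0.5807 -0.2162  0.042 ]
floor end [[ 6.252e-01 -2.420e-01  2.350e-02  4.000e-04]
 [ 6.315e-01 -2.126e-01  2.350e-02  2.000e-04]]
[[ 4.625e-01 -1.963e-01  3.540e-02  1.000e-04]
 [ 4.564e-01 -2.236e-01  2.930e-02  1.000e-04]
 [ 4.713e-01 -1.573e-01  3.060e-02  1.000e-04]]
[[ 0.4624 -0.1963  0.037 ]] [[0.4564, -0.2236, 0.03], [0.4713, -0.1573, 0.03]]
[[ 0.4622 -0.1962  0.037 ]] [[0.4563, -0.2235, 0.03], [0.4714, -0.1573, 0.03]]
```

```bash
python3 - <<'E'
from h import *
t=np.array([.593,-.0140,0]);a=np.radians(-1.4)
ctrl.reach(t+[0,0,.10],rv(a))
ctrl.movel(t+[0,0,.0045],velocity=.08,force_limit=8)
ctrl.pause(.2)
s=readout.observe();print(s['tcp_pos'],s['force'],s['clock'])
ctrl.grasp(80)
s=readout.observe();print(s['tcp_pos'],s['force'],s['gripper_width'],s['clock'])
ctrl.movel(t+[0,0,.12],velocity=.12)
s=readout.observe();print(s['q'],s['tcp_pos'],s['force'],s['gripper_width'],s['clock'])
c,f=snap('wrist','p1');snap('scene','p1s')
R=Ro.from_rotvec(s['orientation']).as_matrix()
print(proj(c,[s['tcp_pos']+R@np.array([-.0075,0,-.034]),s['tcp_pos']+R@np.array([-.0075,-.02,-.05]),s['tcp_pos']+R@np.array([-.0075,.02,-.05])]))
E
```

```text
[ 0.59321972 -0.01405389  0.00485632] [-0.55145796 -0.12003645 -0.05443485] 19.2417
[ 0.59336252 -0.01394837  0.00507626] [-1.97189908  0.3731893   4.9701157 ] 0.036688297035591226 19.75
[ 0.65067824  0.50820756 -0.9055224   1.64588919  0.4232199   1.19839895
 -0.3758251 ] [ 0.59246665 -0.01409115  0.11910312] [-0.96803524  0.47035032 -3.27179712] 0.03696837482635057 20.8667
[[310.71108626 190.94724741]
 [259.09594029 151.09551825]
 [362.29457494 151.1987107 ]]
```

View pics/p1.png

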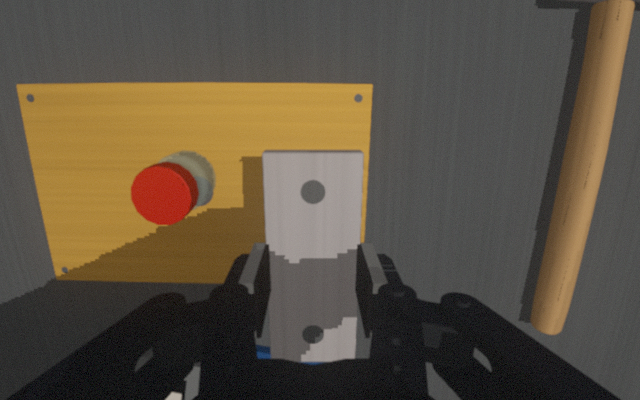

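```bash
python3 - <<'E'
from h import *
t=np.array([.5807,-.2164,0]);a=np.radians(90-12.3)
ctrl.reach(t+[0,0,.12],rv(a))
ctrl.movel(t+[0,0,.075],velocity=.1);ctrl.pause(.3)
s=readout.observe();print(s['q'],s['tcp_pos'],s['force'],s['gripper_width'],s['clock'],np.degrees(yaw()))
snap('wrist','n1');snap('scene','n1s')
E
```

```text
[ 1.05196138  0.71306242 -1.07233824  1.60387514  0.65701533  1.22585458
  1.20629792] [ 0.58094269 -0.21649767  0.07547162] [ 0.0742368  -0.09725814 -2.35600372] 0.036759857097694616 23.3 77.69321479442452
```

View pics/n1.png

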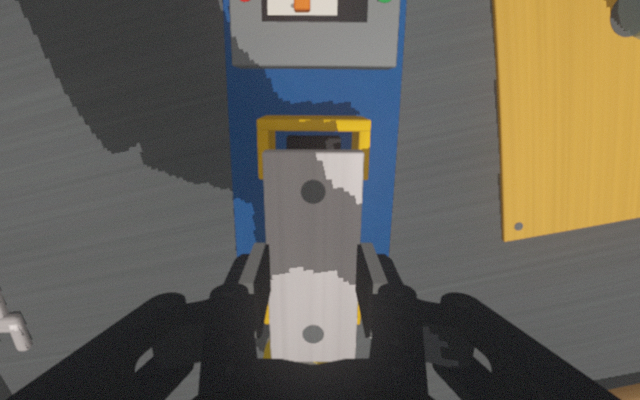

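```bash
python3 - <<'E'
from h import *
t=np.array([.5807,-.2164,0])
print(ctrl.movel(t+[0,0,.036],velocity=.06,force_limit=8))
s=readout.observe();print(s['tcp_pos'],s['force'])
print(ctrl.movel(t+[0,0,.0252],velocity=.02,force_limit=6))
ctrl.pause(.2)
s=readout.observe();print(s['tcp_pos'],s['force'],s['moment'],s['gripper_width'],s['clock'],np.degrees(yaw()))
snap('wrist','n2');snap('scene','n2s')
E
```

```text
False
[ 0.58094604 -0.21629551  0.03625639] [-0.2717692   0.39377226 -1.42729987]
True
[ 0.58057815 -0.21647194  0.02610785] [-0.69351214 -0.35285678  4.17152128] [ 0.03055006  0.18610492 -0.05948336] 0.03700576835524675 24.9 77.68863905794619
```

View pics/n2.png

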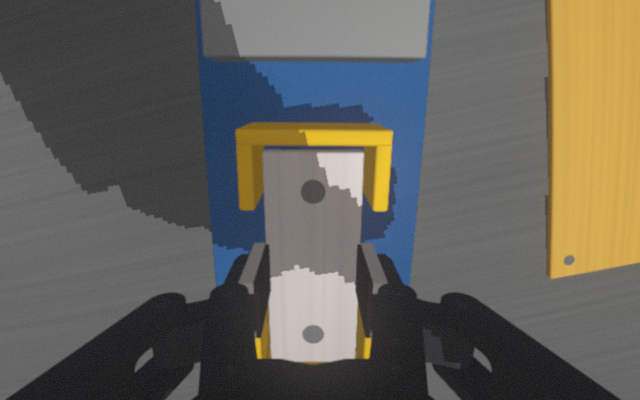

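```bash
python3 - <<'E'
from h import *
t=np.array([.5807,-.2164,0])
ctrl.let_go();ctrl.movel(t+[0,0,.12],velocity=.15)
r=np.array([.4623,-.1963,0])
a=np.radians(77.7)
ctrl.movel(r+[0.02,-.005,.13],velocity=.15,rotation=rv(a));ctrl.pause(.2)
s=readout.observe();print(s['q'],s['tcp_pos'],s['force'],s['clock'])
snap('wrist','s1');snap('scene','s1s')
E
```

```text
[ 1.3358831   0.48374211 -1.24977511  1.80832016  0.48993053  1.21187491
  1.29593786] [ 0.48286888 -0.20100556  0.12987709] [-0.2282033  -0.30708815  0.10800977] 27.3333
```

View pics/s1.png

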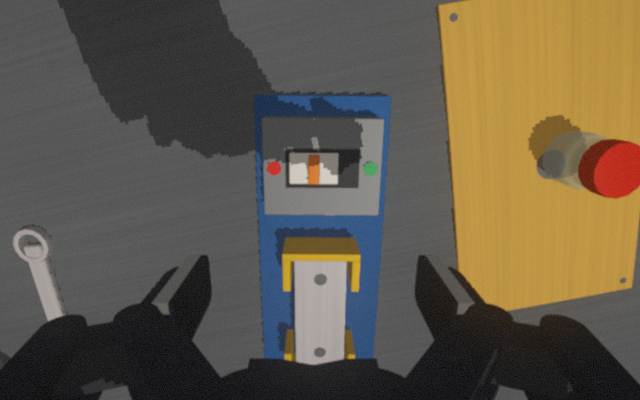

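```bash
python3 - <<'E'
import cv2
f=cv2.imread('pics/s1s.png');cv2.imwrite('pics/s1sz.png',cv2.resize(f[130:310,220:400],None,fx=3.3,fy=3.3,interpolation=cv2.INTER_CUBIC))
E
```

```text
(no output)
```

View pics/s1sz.png

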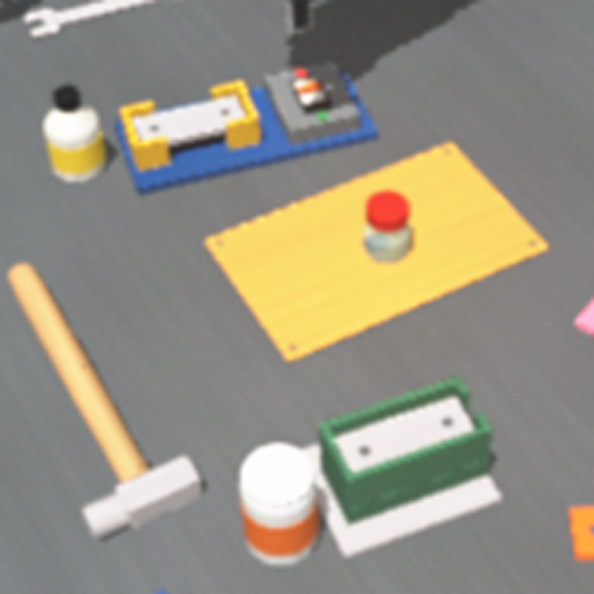

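```bash
python3 - <<'E'
from h import *
c,_=load('s1')
m=onz(c,[[320,279.5],[320,352]],.033);print(m.round(4),np.linalg.norm(m[1]-m[0]),m.mean(0), 'ridge',onz(c,[[314.3,169]],.037))
th=np.radians(-12.3);ya=np.array([-np.sin(th),np.cos(th),0]);a=np.radians(77.7)
r=np.array([.4623,-.1963,0])
print(planner.ik(r+[0,0,.0328],rv(a)))
ctrl.movel(r+[0,0,.06],velocity=.12)
print(ctrl.movel(r+[0,0,.0328],velocity=.05,force_limit=8))
ctrl.pause(.2);s=readout.observe();print(s['tcp_pos'],s['force'],s['clock'])
ctrl.grasp(30)
s=readout.observe();print(s['tcp_pos'],s['force'],s['gripper_width'],s['clock'])
print(ctrl.movel(r+.0122*ya+[0,0,.0328],velocity=.02,force_limit=30))
ctrl.pause(.2)
s=readout.observe();print(s['tcp_pos'],s['force'],s['gripper_width'],s['clock'])
ctrl.let_go()
ctrl.movel(r+.0122*ya+[0.02,-.005,.13],velocity=.15);ctrl.pause(.2)
s=readout.observe();print(s['tcp_pos'],s['clock'])
snap('wrist','s2');snap('scene','s2s')
E
```

```text
[[ 0.5482 -0.2094  0.033 ]
 [ 0.6146 -0.2233  0.033 ]] 0.06780535143385953 [ 0.58140999 -0.21637431  0.033     ] ridge [[ 0.46205097 -0.195392    0.037     ]]
[ 1.27594911  0.56491643 -1.14828748  1.94009752  0.60344558  1.03607601
  1.21265246]
False
[ 0.46244937 -0.19641373  0.03303934] [ 0.17248486 -0.60688004 -0.13903769] 29.0833
[ 0.46236259 -0.19604029  0.03289503] [-0.15025379  0.58588087  1.8213238 ] 0.006771897990173143 29.775
False
[ 0.46500856 -0.18427045  0.03286173] [-0.73644214 -0.24912742  3.68008999] 0.0066517474387172495 30.7333
[ 0.48437421 -0.18919576  0.12922454] 32.4833
```

View pics/s2.png

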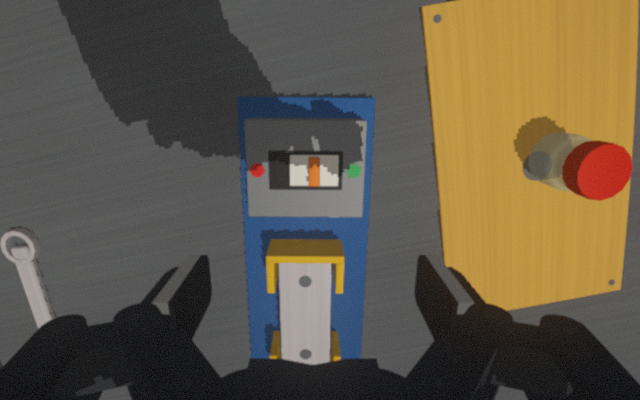

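```bash
python3 - <<'E'
from h import *
c,f=load('s2');c1,f1=load('s1')
A=onz(c,[[314.7,170]],.037)[0];B=onz(c1,[[314.3,169]],.037)[0];print(A,B,np.linalg.norm(A-B))
a=cv2.resize(f[140:200,240:370],None,fx=4,fy=4,interpolation=cv2.INTER_NEAREST)
b=cv2.imread('pics/s2s.png')[130:310,220:400];b=cv2.resize(b,(520,340))
cv2.imwrite('pics/s2z.png',np.vstack([a,b]))
c,f=snap('top','s2t')
E
```

```text
[ 0.46400606 -0.18345789  0.037     ] [ 0.46205097 -0.195392    0.037     ] 0.012093194175037075
```

View pics/s2z.png

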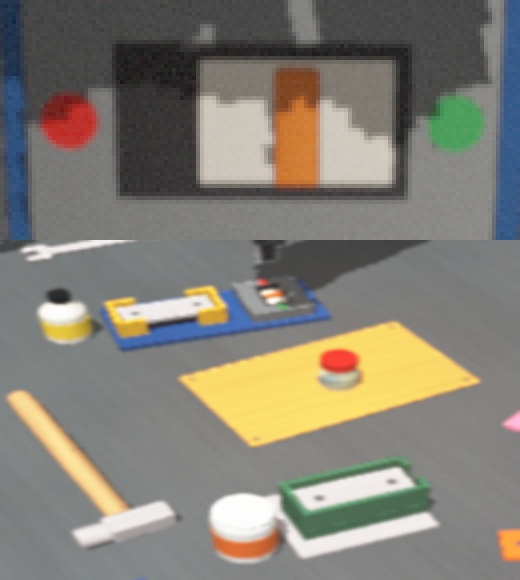

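View pics/s2t.png

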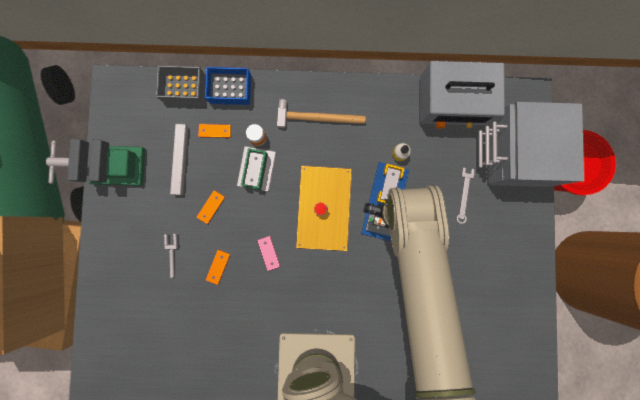

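```bash
python3 - <<'E'
from h import *
ctrl.finish_job();print(readout.observe()['clock'])
E
```

```text
the job is handed in; nothing more can be done
the job is handed in; nothing more can be done
```

The whole job is done and handed in, with the robot's clock at about 32.5 s of the 72 s allowed and no verdict reported.

- **Drawing the plate:** I pulled the bottom plate about 80 mm straight out of the slot. I laid it flat at the far end of the brass plate, clear of the jar, and let go.
- **Nesting it:** I picked it up again by its middle, lowered it into the nest until it touched, and let go. Only then did I grip the orange ridge and slide the switch across.

**Last checks:**
- **Plate in nest:** it lies flat inside the yellow corners. Its marks put its centre within about 1 mm of the nest centre I measured.
- **Switch:** the ridge moved 12.1 mm in the wrist images, and the slide sits against the green end.
- **Magazine:** nothing sticks out of the slot any more. I did not measure the remaining plates' 8 mm drop separately; I only saw the stack sitting in place.
- **Everything else:** in the pictures the jar, can, bottle and the other parts are where they started. Nothing was touching the robot.
- **Small disagreement:** the held plate appeared about 0.5–1 mm to one side in the wrist camera. I read that as calibration and settling error, and it was well inside the nest's 2.5 mm side clearance.

No check failed.

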